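# Set the tablet dispenser's portion pointer and hold its lid open for refilling

### The arm

A 6-joint arm with a two-finger parallel gripper is mounted at the origin on the work surface. World frame = base frame: x ahead of the robot, y to its left, z up, the work surface at z = 0. Lengths are in mm, angles in rad, forces in N, time in s.
With the tool pointing down it reaches from about 325 to 875 mm from the base axis. Payload 4.4 kg.
Tool frame: the origin (TCP) lies on the centre line of the jaws, within the pads' length; the fingertips stand ahead of it and the grasp point (between the pads) lies 6 mm ahead of it (ctrl.tcp_to_tips is the z of the fingertips in the tool frame, in mm); z points along the fingers, y is the line along which they close (so a half turn about z gives the same grasp; the last joint's range is limited). The gripper opens to 85 mm and grips with 20 to 120 N. Pads are 22 mm wide; open, the fingers measure 114 mm over their backs; the gripper's body (76 mm by 85 mm) begins 54 mm behind the grasp point. The pads swing forward as they close: fully open they stand 13 mm farther back than shut.
Start: joints at [1.153, 0.207, 1.542, -0, 1.393, -0.15], TCP at [151.606, 554.656, 216.582] pointing down, gripper open.
Joint ranges: [-2.73, 2.73], [-0.86, 2.22], [0.23, 2.46], [-1.11, 4.25], [0.08, 2.63], [-2.82, 2.82]. Speed limits (rad/s): [2.79, 2.79, 3.14, 3.14, 3.14, 3.14].

### API

Orientations are given as a 3x3 rotation matrix whose columns are the frame's x, y, z axes.
In Python, from plant import ctrl, sensors, optics gives the robot as it stands. Calls block until the motion is done:
- ctrl.move_ptp(position, orientation): joint-space move of the TCP to a pose.
- ctrl.move_l(position, rot=None, vel=150, threshold=None): straight line of the TCP; rot=None keeps the orientation; vel is the mean speed in mm/s. With threshold (N) it stops when the force on the tool has changed by that much, and returns True; else False.
- ctrl.set_joints(angles): joint-space move.
- ctrl.gripper_to(opening, force=None): finger opening in mm; force is the grip in N (None keeps the last); returns when the fingers have stopped.
- ctrl.hold(seconds).
- ctrl.solve_ik(position, orientation): joint angles nearest the present ones, or None.
- sensors.read_state(): the state.
- optics.grab_frame(name): name is "side" or "top" or "wrist"; returns (picture, depth): 384x512x3 uint8, red, green, blue; 384x512 float32, mm along the optical axis (not along the pixel's ray), 0 where there is no reading.
- optics.camera_params(name): a dict with "mtx" (3x3 intrinsics, pixels), "R" (3x3) and "t" (3): a world point X has camera coordinates R X + t; the wrist camera has in their place "T_tool_cam" (4x4, takes a point from camera to tool coordinates, whose origin is the TCP and whose axes are the flange's). Camera axes: x right, y down, z forward; pixel columns grow to the right and rows downward; lengths in mm; the calibration is good to about 2 mm. A picture is of the moment at which its call begins: read the wrist's pose just before it. camera_params takes no time and is no camera call.
A pose or a line that the arm cannot do raises ctrl.MotionError and nothing moves.
- ctrl.finish_job(): hands the job in; it is judged then, once.
The state is a dict: "t": time; "q": joint angles; "qvel": joint speeds; "tau": joint torques, N m; "eef_pos": TCP position; "eef_rot": TCP orientation; "force": force on the tool from outside, world axes, zero at the start; "wrist_torque": the same for the moment, N m; "grip_width": finger opening in mm; "grasp_force": force on a finger pad.
Only numpy, scipy, OpenCV 4.12 (cv2) and the standard library are available. Lean on these libraries where they do the work, as an engineer would, in place of code of your own. Each camera call takes 0.05 s, during which the arm holds its last target. There are 200 camera calls.

### The job

Get the laundry-tablet dispenser ready for refilling: with its lid still shut, turn the portion knob until the pointer on the dial lines up with the raised block on the ring around it, leaving the ring as set. Then lift the lid by its bar handle to 60 degrees from shut (within 5), in line with the peg on the quadrant beside it, and finish while still holding it there, as it falls shut if let go. Keep the pointer on its mark and leave everything else on the bench where it stands.

Things in the scene. Friction and masses are not known exactly. Their poses are not given: they have to be found in the camera images.
- dispenser: White tablet dispenser, fixed. Bin 170 (x) x 220 (y) x 120 mm high; origin: centre of the bin's underside, on the bench; x away from the robot to the hinge side, y left, z up. Joined to the bin's -y side is a metering box 220 (x) x 150 (y) x 70 mm high (y -111 to -261 mm); on its top stand the portion knob, near the robot (x -60, y -190 mm), and the dial (centre x +50, y -190 mm).
- dose_knob (a joint): Portion knob on a vertical axis, rad, 0 to 5, growing clockwise seen from above; friction 0.04 N m, stays where left. Black disc of 48 mm diameter with an upright grip bar 46 mm long, 14 mm thick, its top 114 mm above the bench and the disc's top 84 mm. At 0 the bar lies along the dispenser's x; at q it is turned from that by q clockwise.
- dose_knob_grip (a point): Point on the knob's axis at the height to grip its bar, 107 mm above the bench, 7 mm below the top of the bar.
- pointer (a joint): Black dial pointer, a flat needle 5 mm wide reaching 44 mm from the dial's centre, rad. Geared to the knob: it turns the same way (clockwise from above) by half the knob's turn (pointer = 0.5 x dose_knob). At 0 it points along the dispenser's +x.
- mark_ring (a joint): Angle of the raised block on the ring around the dial, same sense and zero as the pointer, rad: the pointer is on the mark when both are equal. Aluminium ring, 104 mm diameter, with one block 12 mm long, 7 mm wide, 10 mm high. It is stiff and keeps still; leave it as set.
- pointer_tip (a point): Tip of the pointer, 44 mm from the dial's centre, 77 mm above the bench.
- mark (a point): Place at which the pointer's tip belongs: just inside the raised block, 44 mm from the dial's centre.
- lid (a joint): Lid of the bin, rad: 0 shut, 1.047 at 60 degrees, stop at 1.8. Hinged along the dispenser's y at the bin's far rim; its near edge goes up. Free hinge: falls shut when let go. Grey plate 176 x 226 x 8 mm, 0.32 kg with its handle, give or take a quarter.
- lid_hinge (a point): Middle of the lid's hinge axis: 85 mm in +x from the dispenser's origin, 120 mm above the bench.
- lid_bar (a point): Middle of the lid's handle, a round steel bar, 12 mm diameter, 110 mm long along y, 39 mm clear of the lid's near edge, on an arm at each end (98 mm between them); free space below. Height 126 mm when shut. It turns with the lid: at lid angle a it is (-221 cos a + 6 sin a, 221 sin a + 6 cos a) mm from the hinge in the dispenser's x and z.
- angle_peg (a point): Middle of the short radial steel peg (30 mm long, 8 mm thick) that marks 60 degrees on the fixed steel quadrant (a thin arc of 100 mm radius about the hinge) at the bin's +y side. The lid lies beside it, edge-on in line, when at 60 degrees.
- jug: White detergent bottle, 96 mm diameter, 220 mm high; origin under its centre. Leave alone.
- jar: Glass jar, 80 mm diameter, 100 mm high, beside the bin's +y side; origin under its centre. Leave alone.
- can: White spray-starch can, 60 mm diameter, 130 mm high, beyond the metering box's -y side; origin under its centre. Leave alone.
- cup: White measuring cup, 72 mm diameter, 60 mm high, before the metering box; origin under its centre. Leave alone.
- brush: Wooden brush 200 mm long, lying before the bin; origin under its middle. Leave alone.
- basket: White slatted basket, 160 x 220 x 110 mm; origin under its centre. Leave alone.
- iron: Clothes iron, about 205 x 100 x 120 mm; origin under its middle. Leave alone.

How it is judged (in metres and radians):
On the way, in this order (a step that is already met when the one before it is completed fails the run):
1. the pointer is lined up with the mark while the lid is still shut (horizontal distance between pointer_tip and mark below 0.004 m and value of joint lid below 0.08 rad), for 0.3 s.
2. the lid is held open at 60 degrees (value of joint lid between 0.96 and 1.135 rad and contact force between lid and the fingers above 0.3 N), for 0.5 s.
At the end, for the whole second after the job is handed in: The lid stands still 55 to 65 degrees from shut, carried by the fingers (over 0.3 N) and by no other thing; the pointer's tip is within 4 mm of the mark; the mark has not moved by 4 mm, nor any other thing by 30 mm (all of step 2 and horizontal distance between pointer_tip and mark below 0.004 m and velocity of joint lid between -0.1 and 0.1 rad/s and contact force between lid and jug below 0.1 N and contact force between lid and jar below 0.1 N and contact force between lid and can below 0.1 N and contact force between lid and cup below 0.1 N and contact force between lid and brush below 0.1 N and contact force between lid and basket below 0.1 N and contact force between lid and iron below 0.1 N); the arm keeps its last pose, push and grip.
It fails at once if a bystander is moved by more than 30 mm (distance of any of jug, jar, can, cup, brush, basket, iron from where it was at the start of the episode above 0.03 m).
It fails at once if the ring with the mark is turned (distance of mark from where it was at the start of the episode above 0.004 m).
It also fails if it takes over 58 s, if anything falls off the work surface, if the arm or the gripper's body presses on something with over 40 N, if the wrist force passes 120 N, or if a joint passes its speed limit or range.

## Working session

There is one attempt and no reset: what is moved stays moved. The work goes in short steps, each a Python script; the robot and the scene stay as the last script left them, time stands still between calls to the robot, and variables do not carry over. Pictures are saved under pics/ and viewed, at most 10 in all, crops included, and the job is handed in when it is done.

```bash
ls; mkdir -p pics
python3 - <<'E'
from plant import ctrl, sensors, optics
import cv2, numpy as np
s=sensors.read_state(); print(s['t'],s['eef_pos'],s['eef_rot'],ctrl.tcp_to_tips)
for n in ("top","side"):
    p,d=optics.grab_frame(n); np.savez(f"pics/{n}0.npz",p=p,d=d)
    cv2.imwrite(f"pics/{n}0.png",cv2.resize(p[:,:,::-1],(768,576)))
    c=optics.camera_params(n); print(n,c['mtx'].tolist(),np.round(c['R'],3).tolist(),(-c['R'].T@c['t']).round())
print(optics.camera_params("wrist"))
E
```

```text
pics
0.0 [151.26593847 553.93119875 215.41203769] [[-9.64612815e-01  2.63668796e-01 -9.39707241e-04]
 [ 2.63670227e-01  9.64610640e-01 -2.07953105e-03]
 [ 3.58144156e-04 -2.25371512e-03 -9.99997396e-01]] 25.0
top [[411.9738162142232, 0.0, 261.2207264880312], [0.0, 411.9738162142232, 191.3813395873881], [0.0, 0.0, 1.0]] [[0.022, -1.0, 0.002], [-0.995, -0.022, -0.096], [0.096, -0.0, -0.995]] [ 433.  -27. 1517.]
side [[393.0529463112742, 0.0, 253.4635112542865], [0.0, 393.0529463112742, 194.19134869077385], [0.0, 0.0, 1.0]] [[0.713, -0.701, -0.014], [-0.51, -0.505, -0.697], [0.482, 0.504, -0.717]] [  21. -615.  957.]
{'mtx': array([[305.16904815,   0.        , 257.96846841],
       [  0.        , 305.16904815, 192.15430944],
       [  0.        ,   0.        ,   1.        ]]), 'T_tool_cam': array([[ 6.62800729e-04, -9.48342464e-01, -3.17247746e-01,
         8.15645800e+01],
       [ 9.99999780e-01,  6.16745583e-04,  2.45595306e-04,
        -4.18093465e-01],
       [-3.72473120e-05, -3.17247839e-01,  9.48342664e-01,
        -1.57200911e+02],
       [ 0.00000000e+00,  0.00000000e+00,  0.00000000e+00,
         1.00000000e+00]])}
```

View pics/top0.png

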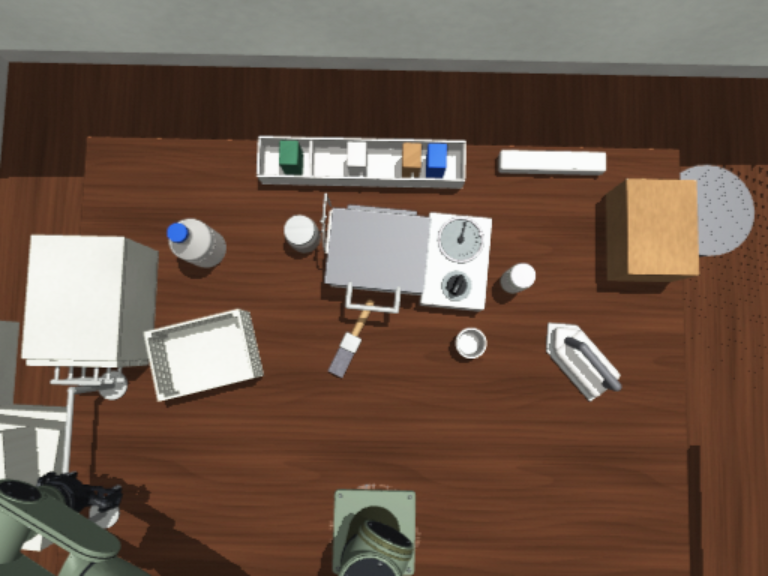

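View pics/side0.png

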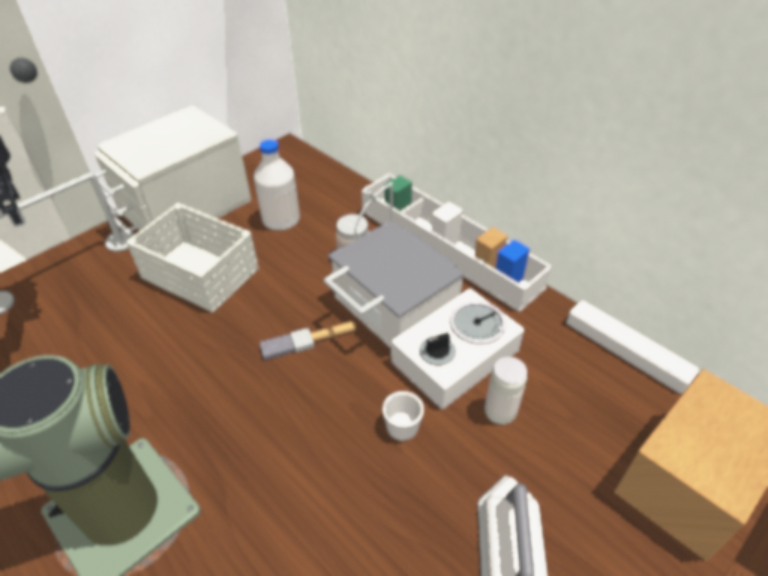

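The top view shows the dispenser with the box-top corners at about (430,213), (491,218), (486,311) and (421,305) in the enlarged picture. The knob is at (456,286), the dial at (461,240) and the bar handle at (372,308). The side view agrees, with the lid shut. Next I'll get a rough pose and look closer with the wrist camera.

```bash
cat > h.py <<'E'
from plant import ctrl, sensors, optics
import cv2, numpy as np
def ray(c,uv,z):
    d=np.linalg.inv(c['mtx'])@np.array([uv[0],uv[1],1.]); o=-c['R'].T@c['t']; d=c['R'].T@d
    return o+d*(z-o[2])/d[2]
def proj(c,X):
    y=c['mtx']@(c['R']@np.asarray(X,float)+c['t']); return y[:2]/y[2]
def wrist():
    s=sensors.read_state(); p,d=optics.grab_frame("wrist"); k=optics.camera_params("wrist")
    T=np.eye(4); T[:3,:3]=s['eef_rot']; T[:3,3]=s['eef_pos']; W=np.linalg.inv(T@k['T_tool_cam'])
    return p,d,dict(mtx=k['mtx'],R=W[:3,:3],t=W[:3,3])
def down(yaw):  # tool z down, tool x at yaw
    c,s=np.cos(yaw),np.sin(yaw); return np.array([[c,s,0],[s,-c,0],[0,0,-1.]])
E
python3 - <<'E'
from h import *
c=optics.camera_params("top")
for u,z in [((430,213),70),((491,218),70),((486,311),70),((421,305),70),((456,286),84),((461,240),75),((372,308),126),((300,233),100),((518,278),130),((470,345),60)]:
    print(u,ray(c,np.array(u)/1.5,z).round(1))
E
```

```text
(430, 213) [ 752.4 -114.5   70. ]
(491, 218) [ 743.6 -259.8   70. ]
(486, 311) [ 521.9 -249.6   70. ]
(421, 305) [532.6 -96.9  70. ]
(456, 286) [ 577.8 -177.1   84. ]
(461, 240) [ 688.2 -188.5   75. ]
(372, 308) [519.6  16.1 126. ]
(300, 233) [691.8 188.4 100. ]
(518, 278) [ 594.4 -312.1  130. ]
(470, 345) [ 441.8 -214.1   60. ]
```

Run:
```python
from h import *
P=[575,-180,300]
for yaw in (np.pi,np.pi-.08,-np.pi/2,np.pi/2,0):
    print(yaw,ctrl.solve_ik(P,down(yaw)))
ctrl.move_ptp(P,down(np.pi-.08))
p,d,c=wrist(); np.savez("pics/w1.npz",p=p,d=d,**c)
cv2.imwrite("pics/w1.png",cv2.resize(p[:,:,::-1],(768,576))); print(sensors.read_state()['t'],sensors.read_state()['eef_pos'])
```

```text
3.141592653589793 [-4.46939365e-01  2.15231228e-01  1.36037474e+00 -4.44089210e-16
  1.56598668e+00 -2.01773569e+00]
3.061592653589793 [-4.46939365e-01  2.15231228e-01  1.36037474e+00 -4.44089210e-16
  1.56598668e+00 -1.93773569e+00]
-1.5707963267948966 [-4.46939365e-01  2.15231228e-01  1.36037474e+00 -4.44089210e-16
  1.56598668e+00  2.69465329e+00]
1.5707963267948966 [-4.46939365e-01  2.15231228e-01  1.36037474e+00 -4.44089210e-16
  1.56598668e+00 -4.46939365e-01]
0 [-4.46939365e-01  2.15231228e-01  1.36037474e+00 -4.44089210e-16
  1.56598668e+00  1.12385696e+00]
3.1417 [ 575.1765099  -179.12618798  299.91714668]
```

View pics/w1.png

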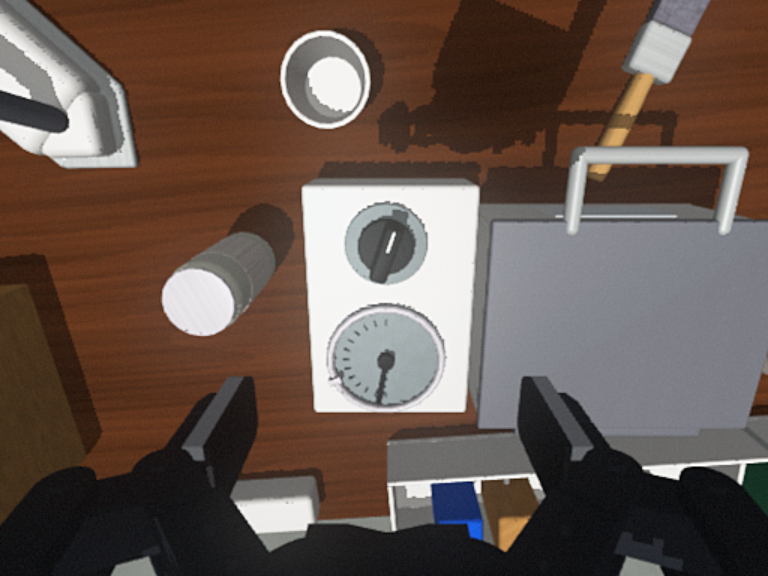

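The wrist view shows the knob at (386,245) and the dial centre at (386,358). The pointer points almost along +x, with its tip at (380,400). The block appears to be at about (335,378) on the left. I'll enlarge the dial.

Run:
```python
import cv2,numpy as np
p=np.load("pics/w1.npz")['p'][195:285,195:325]
cv2.imwrite("pics/w1c.png",cv2.resize(p[:,:,::-1],None,fx=6,fy=6,interpolation=cv2.INTER_CUBIC))
```

```text
(no output)
```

View pics/w1c.png

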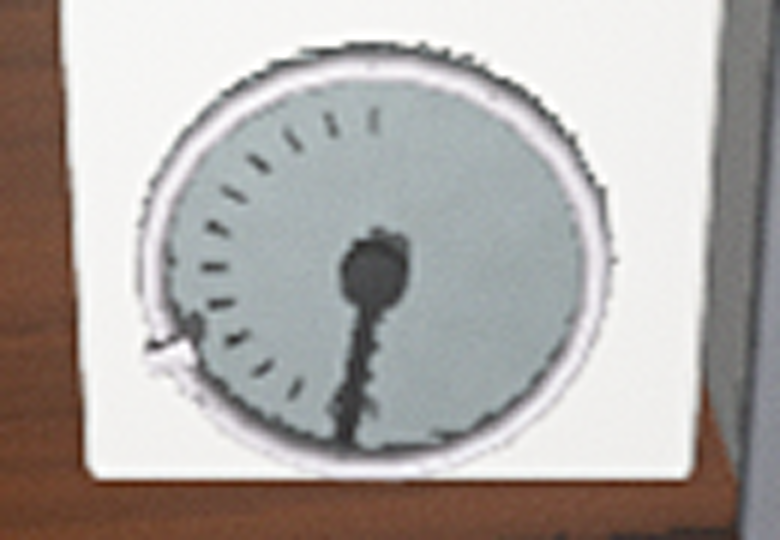

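The crop shows the pointer tip at (345,440), the hub at (375,275) and the block's bright top at about (173,352). Now I'll compute metric values.

```bash
cat > dial.py <<'E'
from h import *
def boxpose(p,c):
    m=(p.min(2)>200).astype(np.uint8); 
    n,l,st,ce=cv2.connectedComponentsWithStats(m)
    bc=proj(c,[637,-180,70]); 
    k=min([i for i in range(1,n) if st[i,4]>1500],key=lambda i:np.hypot(*(ce[i]-bc)))
    cn=max(cv2.findContours((l==k).astype(np.uint8),cv2.RETR_EXTERNAL,cv2.CHAIN_APPROX_NONE)[0],key=cv2.contourArea)
    X=np.array([ray(c,u,70)[:2] for u in cn[:,0]],np.float32)
    (cx,cy),wh,a=cv2.minAreaRect(X); b=cv2.boxPoints(((cx,cy),wh,a))
    e=[b[1]-b[0],b[2]-b[1]]; v=max(e,key=np.linalg.norm); v=v*np.sign(v[0]); th=np.arctan2(v[1],v[0])
    R=np.array([[np.cos(th),-np.sin(th)],[np.sin(th),np.cos(th)]])
    return np.array([cx,cy])-R@[0,-186],th,R,wh
def ang(R,D,X):
    v=R.T@(np.asarray(X)[:2]-D); return -np.arctan2(v[1],v[0]),np.hypot(*v)
E
python3 - <<'E'
from dial import *
f=np.load("pics/w1.npz"); p,d=f['p'],f['d']; c={k:f[k] for k in('mtx','R','t')}
O,th,R,wh=boxpose(p,c); print(O,th,wh)
L=lambda x,y:O+R@[x,y]
for X in ([*L(50,-190),77],[*L(-60,-190),84],[*L(-136,0),126]): print(np.round(X,1),(proj(c,X)*1.5).round(1),((proj(c,X)-195)*6).round())
D=L(50,-190)
# hub colour: dark in disc
for n,u,z in [("hub",(375,275),77),("tip",(345,440),77),("blk",(173,352),84),("blk in",(195,347),84),("blk out",(152,358),84)]:
    X=ray(c,np.array(u)/6+195,z); print(n,X.round(1),np.round(ang(R,D,X),3),d[tuple((np.array(u[::-1])/6+195).astype(int))])
# whole scene depth->height on the dial neighbourhood
v,u=np.mgrid[195:285,195:325]; vv=d[195:285,195:325]
P=np.stack([u.ravel(),v.ravel(),np.ones(u.size)]); P=(np.linalg.inv(c['mtx'])@P)*vv.ravel(); W=(c['R'].T@(P-c['t'][:,None])).T
V=(W[:,:2]-D)@R; r=np.hypot(*V.T)
m=(r>44)&(r<62)&(W[:,2]>81)&(W[:,2]<95); print("blk depth",m.sum(),W[m].mean(0) if m.any() else 0, V[m].round(), W[m,2].round())
m=(r<30);print("disc z",np.median(W[m,2])); m=(r>47)&(r<51);print("ring z",np.median(W[m,2])); m=(abs(V)<55).all(1)&(r>60);print("top z",np.median(W[m,2]))
E
```

```text
[656.1574087    3.06003714] -0.07829422 (146.8536376953125, 216.26116943359375)
[ 691.1 -190.3   77. ] [385.  361.1] [370. 274.]
[ 581.5 -181.7   84. ] [384.8 246.6] [ 369. -184.]
[520.6  13.7 126. ] [658.  153.6] [1462. -555.]
hub [ 691.4 -189.1   77. ] [-1.401  1.174] 419.90176
tip [ 734.6 -199.7   77. ] [ 0.136 44.5  ] 435.80154
blk [ 703.9 -236.8   84. ] [ 1.226 48.218] 426.01013
blk in [ 703.  -231.6   84. ] [ 1.214 42.973] 430.03473
blk out [ 705.  -241.8   84. ] [ 1.229 53.358] 425.56342
blk depth 18 [ 706.79280075 -238.92464586   81.65657254] [[ 15. -44.]
 [ 17. -45.]
 [ 17. -44.]
 [ 18. -50.]
 [ 19. -48.]
 [ 18. -47.]
 [ 18. -45.]
 [ 19. -51.]
 [ 19. -50.]
 [ 20. -48.]
 [ 20. -47.]
 [ 20. -46.]
 [ 20. -44.]
 [ 21. -50.]
 [ 21. -48.]
 [ 22. -46.]
 [ 23. -50.]
 [ 23. -48.]] [82. 81. 82. 82. 81. 82. 82. 82. 82. 81. 82. 81. 82. 82. 82. 81. 82. 81.]
disc z 71.22888964552052
ring z 76.05398714171346
top z 70.07133816852993
```

Run:
```python
from dial import *
th=-.078; K=np.array([582,-181.5])
y0=th-.31+np.pi
ctrl.gripper_to(50,30)
ctrl.move_ptp([*K,180],down(y0))
print(ctrl.move_l([*K,113],vel=100,threshold=15), sensors.read_state()['eef_pos'])
ctrl.gripper_to(0,30); s=sensors.read_state(); print(s['grip_width'],s['grasp_force'],s['force'])
y1=th-2*1.205+np.pi
for y in np.linspace(y0,y1,4)[1:]:
    ctrl.move_ptp([*K,113],down(y))
s=sensors.read_state(); print(s['grip_width'],s['force'],s['eef_rot'][:,0],np.arctan2(s['eef_rot'][1,0],s['eef_rot'][0,0])-y1,s['t'])
ctrl.gripper_to(50); ctrl.move_l([*K,180]); ctrl.move_ptp([585,-180,290],down(np.pi+th))
p,d,c=wrist(); np.savez("pics/w2.npz",p=p,d=d,**c)
O,t2,R,wh=boxpose(p,c); print(O,t2,wh); D=(proj(c,[*(O+R@[50,-190]),77])).round().astype(int); print(D)
q=p[D[1]-45:D[1]+45,D[0]-65:D[0]+65]; cv2.imwrite("pics/w2c.png",cv2.resize(q[:,:,::-1],None,fx=6,fy=6,interpolation=cv2.INTER_CUBIC))
print(sensors.read_state()['t'])
```

```text
False [ 582.69826078 -181.81814627  113.85605437]
-0.13502897862987054 0.0 [ 0.71570765 -0.60797589 -0.01255098]
0.08676406439466418 [-0.38194591 -1.06148852  0.0040042 ] [7.92650034e-01 6.09676898e-01 5.48363552e-05] 0.0020602521035406607 7.6083
[656.73169315   2.96671975] -0.07934758 (146.7503204345703, 216.9324493408203)
[257 238]
10.8583
```

View pics/w2c.png

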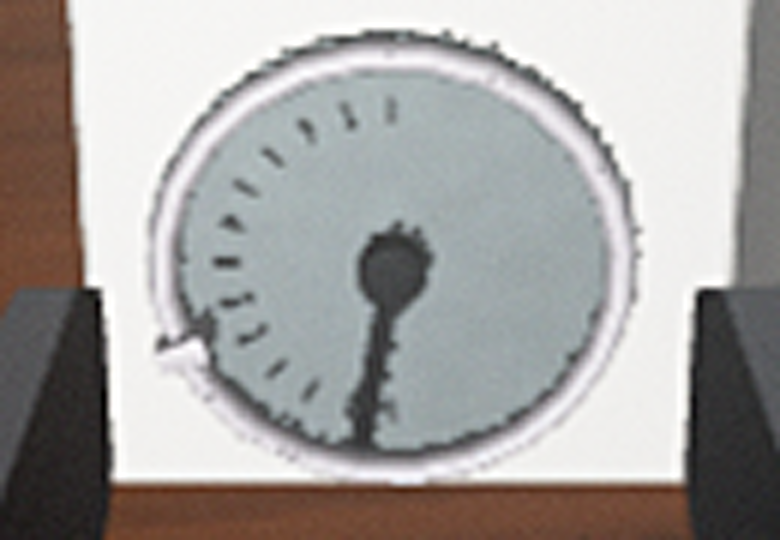

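The pointer has not moved: its tip is at (365,435) and the hub at (393,270). The fingers closed to 0, so they missed the bar. I'll look at the knob itself.

Run:
```python
from h import *
out=[]
for n in ("w1","w2"):
    f=np.load(f"pics/{n}.npz"); p,d=f['p'],f['d']; c={k:f[k] for k in('mtx','R','t')}
    D=proj(c,[581.5,-181.7,84]).round().astype(int); sl=(slice(D[1]-45,D[1]+40),slice(D[0]-50,D[0]+50)); out.append(cv2.resize(p[sl][:,:,::-1],None,fx=4,fy=4,interpolation=cv2.INTER_CUBIC))
    v,u=np.mgrid[sl]; P=np.stack([u.ravel(),v.ravel(),np.ones(u.size)]); P=(np.linalg.inv(c['mtx'])@P)*d[sl].ravel(); W=(c['R'].T@(P-c['t'][:,None])).T
    m=(W[:,2]>100)&(W[:,2]<125); Q=W[m]; print(n,D,m.sum(),Q.mean(0),Q.min(0),Q.max(0),np.percentile(W[:,2],[50,80,90,95,99]))
    if m.sum()>5:
        e,V=np.linalg.eigh(np.cov(Q[:,:2].T)); print(np.sqrt(e*12),V[:,1])
cv2.imwrite("pics/k.png",np.hstack(out))
```

```text
w1 [257 164] 486 [ 580.59544579 -181.67526173  112.96740523] [ 559.70102236 -195.468503    100.32579157] [ 604.78065821 -167.90298873  115.95029965] [ 70.3595368   76.09608047  83.9812277  112.17461139 114.61210184]
[14.19705417 46.18913036] [-0.91864147  0.3950922 ]
w2 [257 159] 522 [ 580.66980116 -181.76803947  112.98616142] [ 559.83825987 -196.24408519  100.13945168] [ 604.37496737 -168.32517403  116.3001595 ] [ 70.43824472  76.30668123  84.23374256 112.8062415  114.74390066]
[14.08997628 46.11877469] [-0.9186594   0.39505052]
```

View pics/k.png

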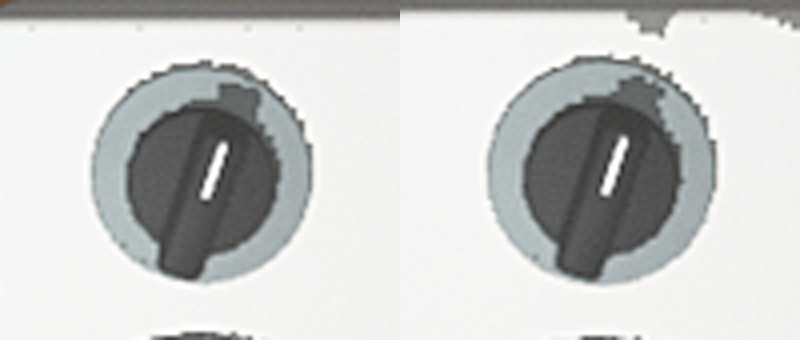

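Depth confirms the bar is at (580.6, -181.7), top at 114 mm, 46 x 14 mm in size, with q = 0.33. So my target was right. I'll descend again and look before and after closing.

Run:
```python
from dial import *
K=np.array([580.8,-181.7]); y0=-.406+np.pi
ctrl.move_ptp([*K,180],down(y0))
print(ctrl.move_l([*K,113],vel=100,threshold=15)); s=sensors.read_state(); print(s['eef_pos'],s['grip_width'],s['force'])
ims=[]
def snap():
    p,d=optics.grab_frame("side"); w=wrist()[0]; c=optics.camera_params("side"); u=proj(c,[*K,107]).round().astype(int)
    ims.append(np.hstack([cv2.resize(p[u[1]-30:u[1]+30,u[0]-40:u[0]+40],(400,300),interpolation=cv2.INTER_CUBIC),cv2.resize(w,(400,300))]))
snap()
for o in (30,16,8):
    ctrl.gripper_to(o,30); s=sensors.read_state(); print(o,s['grip_width'],s['grasp_force'],s['force'].round(2),s['eef_pos'].round(1))
snap()
cv2.imwrite("pics/s3.png",np.vstack(ims)[:,:,::-1]); print(s['t'])
```

```text
False
[ 581.51197926 -182.01716958  113.83255532] 49.84451946107722 [-0.28965755 -0.46472345  0.4035123 ]
30 30.151779409978683 0.0 [-0.22 -0.33  0.93] [ 580.9 -181.8  113.3]
16 15.937542435578541 0.0 [-0.06  0.03  0.9 ] [ 580.8 -181.7  113. ]
8 8.266596888693575 0.0 [ 0.63  0.42 -0.11] [ 580.8 -181.7  113. ]
13.1667
```

View pics/s3.png

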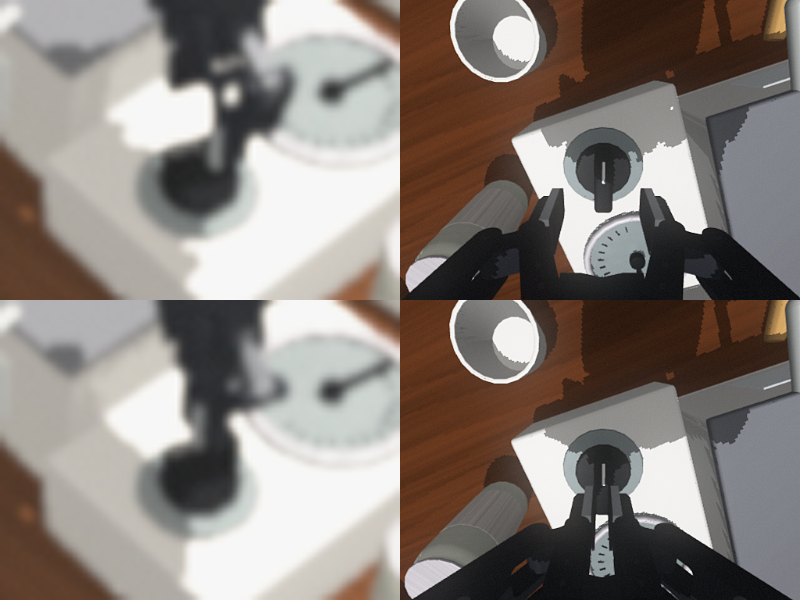

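In the wrist view the closed tips stop at about (605,490), which is over the knob's far end and seemingly above the bar's top. I'll measure the fingertips in tool coordinates from wrist depth.

Run:
```python
from h import *
p,d,c=wrist(); s=sensors.read_state(); k=optics.camera_params("wrist")
v,u=np.mgrid[0:384,0:512]; P=np.stack([u.ravel(),v.ravel(),np.ones(u.size)]); P=(np.linalg.inv(c['mtx'])@P)*d.ravel()
T=k['T_tool_cam']; X=(T[:3,:3]@P+T[:3,3:]).T
m=(d.ravel()>50)&(abs(X[:,0])<25)&(abs(X[:,1])<30)
for lo in range(-80,45,5):
    q=m&(X[:,2]>=lo)&(X[:,2]<lo+5); 
    if q.sum(): print(lo,q.sum(),X[q].min(0).round(),X[q].max(0).round(),u.ravel()[q].mean().round(),v.ravel()[q].mean().round())
print(s['grip_width'],s['eef_rot'].round(3).tolist(),ctrl.tcp_to_tips)
c2=optics.camera_params("side"); p,d=optics.grab_frame("side")
uu=proj(c2,[580.8,-181.7,107]).round().astype(int); print(uu)
P=np.stack([u.ravel(),v.ravel(),np.ones(u.size)]); P=(np.linalg.inv(c2['mtx'])@P)*d.ravel(); W=(c2['R'].T@(P-c2['t'][:,None])).T.reshape(384,512,3)
for r in range(uu[1]-25,uu[1]+12,3): print(r,W[r,uu[0]-6:uu[0]+7:3].round().astype(int).tolist())
```

```text
-80 348 [-12. -30. -80.] [ 17.  30. -75.] 279.0 329.0
-75 2305 [-13. -30. -75.] [ 13.  30. -70.] 263.0 327.0
-70 1813 [-11. -30. -70.] [ 15.  30. -65.] 259.0 307.0
-65 1359 [-13. -30. -65.] [ 14.  30. -60.] 258.0 298.0
-60 665 [ -8. -30. -60.] [ 14.  30. -55.] 259.0 288.0
-55 654 [-11. -20. -55.] [ 12.  20. -50.] 258.0 291.0
-50 321 [ -5. -18. -50.] [ 12.  17. -45.] 257.0 274.0
-45 386 [  6. -18. -45.] [ 12.  17. -40.] 258.0 267.0
-40 362 [-11. -18. -40.] [ 12.  17. -35.] 258.0 263.0
-35 376 [-11. -18. -35.] [ 12.  17. -30.] 257.0 258.0
-30 298 [  4. -18. -30.] [ 12.  17. -25.] 257.0 250.0
-25 212 [  6. -18. -25.] [ 12.  16. -20.] 259.0 245.0
-20 59 [-10. -11. -20.] [ 11.  10. -15.] 257.0 247.0
-15 5 [ -6.  -5. -15.] [ -5.   3. -13.] 256.0 262.0
-5 1159 [-22.  -6.  -3.] [21.  7. -0.] 259.0 238.0
0 258 [-23.  -6.   0.] [22.  8.  5.] 259.0 219.0
5 74 [19. -6.  5.] [22.  7. 10.] 260.0 201.0
10 60 [19. -6. 10.] [22.  7. 15.] 260.0 198.0
15 62 [18. -6. 15.] [22.  8. 20.] 259.0 195.0
20 52 [19. -6. 20.] [22.  7. 25.] 260.0 192.0
25 1831 [-19. -23.  25.] [22. 24. 30.] 259.0 216.0
30 284 [-1
[... 750 characters left out ...]
 [565, -192, 170], [557, -208, 190], [552, -221, 205]]
219 [[614, -132, 69], [575, -175, 137], [570, -189, 152], [557, -209, 179], [551, -222, 195]]
222 [[604, -141, 71], [610, -147, 71], [570, -189, 140], [577, -194, 138], [600, -187, 113]]
225 [[569, -170, 112], [574, -177, 113], [582, -181, 110], [587, -188, 111], [593, -193, 111]]
228 [[559, -179, 115], [567, -183, 111], [576, -187, 108], [584, -191, 104], [595, -193, 96]]
231 [[561, -178, 99], [568, -183, 97], [578, -186, 92], [587, -190, 86], [595, -194, 83]]
234 [[562, -179, 86], [568, -184, 84], [575, -190, 84], [581, -195, 83], [587, -202, 84]]
237 [[558, -182, 78], [562, -190, 82], [566, -198, 86], [571, -204, 86], [583, -205, 76]]
```

Both cameras agree that the real fingertips are near tool z = -17, not +25. With TCP at 113 they sit at about z = 131, and the bar's top reads correctly at 114. The reported TCP is therefore about 42 mm ahead of where the documents put it, so the true grasp point is near tool z = -36. I'll correct for that and regrip.

```bash
echo 'GZ=-36.  # measured: grasp point in tool z (tips at about -17)' >> h.py
python3 - <<'E'
from dial import *
th=-.0785; K=np.array([580.8,-181.7]); y0=-.406+np.pi; z=107+GZ+1.5
ctrl.move_l([*K,150]); ctrl.gripper_to(45,30)
print(ctrl.move_l([*K,z],vel=60,threshold=12)); s=sensors.read_state(); print(s['eef_pos'],s['force'])
ctrl.gripper_to(5,40); s=sensors.read_state(); print(s['grip_width'],s['grasp_force'],s['force'].round(1))
if s['grip_width']>10:
    y1=th-2*1.205+np.pi
    for y in np.linspace(y0,y1,4)[1:]: ctrl.move_ptp([*K,z],down(y))
    s=sensors.read_state(); print(s['grip_width'],s['force'].round(1),s['wrist_torque'].round(2),np.arctan2(s['eef_rot'][1,0],s['eef_rot'][0,0])-y1,s['t'])
    ctrl.gripper_to(45); ctrl.move_l([*K,140]); ctrl.move_ptp([575,-180,290],down(np.pi+th))
    p,d,c=wrist(); np.savez("pics/w3.npz",p=p,d=d,**c)
    D=(proj(c,[691.3,-189.8,77])).round().astype(int); print(D)
    q=p[D[1]-45:D[1]+45,D[0]-65:D[0]+65]; cv2.imwrite("pics/w3c.png",cv2.resize(q[:,:,::-1],None,fx=6,fy=6,interpolation=cv2.INTER_CUBIC))
print(sensors.read_state()['t'])
E
```

```text
False
[ 581.24635147 -181.89927463   73.10513823] [ 0.02900235 -1.11044935  0.31167383]
13.30212221092015 41.40257120132446 [0.4 3.3 2.7]
13.01136299120909 [5.8 5.4 0.9] [ 0.97 -0.65 -0.02] -0.00046178823038633965 18.125
[258 245]
21.25
```

View pics/w3c.png

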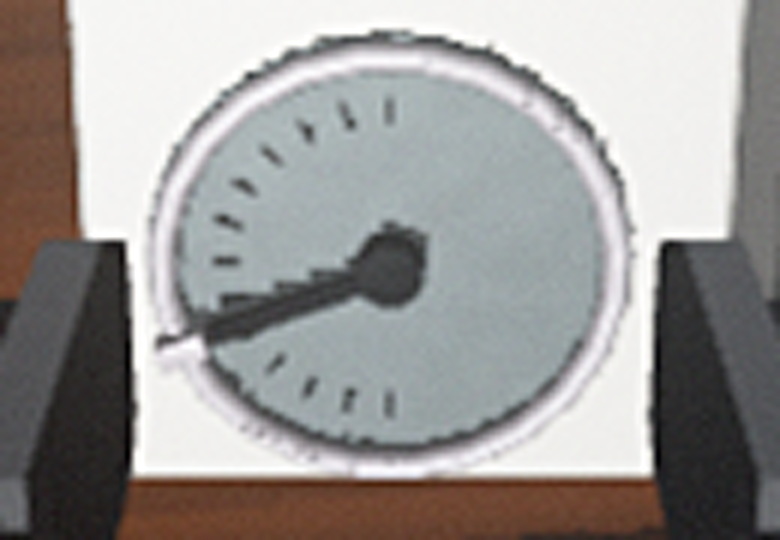

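The needle now points at the block. Its tip is at (200,337) and the block's top at about (182,350). I'll put numbers on the error.

Run:
```python
from dial import *
for n in ("w1","w2","w3"):
    f=np.load(f"pics/{n}.npz"); p,d=f['p'],f['d']; c={k:f[k] for k in('mtx','R','t')}
    th=-.0785; R=np.array([[np.cos(th),-np.sin(th)],[np.sin(th),np.cos(th)]])
    v,u=np.mgrid[190:285,190:325]; 
    P=np.stack([u.ravel(),v.ravel(),np.ones(u.size)]); W=(c['R'].T@((np.linalg.inv(c['mtx'])@P)*d[190:285,190:325].ravel()-c['t'][:,None])).T
    px=p[190:285,190:325].reshape(-1,3).astype(int)
    G=lambda z:np.array([ray(c,x[:2],z)[:2] for x in P.T])
    A=G(77); D=np.array([691.2,-190]); br=px.max(1)
    V=(A-D)@R
    # ring: bright pixels at the ring height -> centre by circle fit
    m=(br<75)&(np.hypot(*V.T)<12); hub=A[m].mean(0)
    A75=G(73); r=np.hypot(*((A75-D)@R).T); disc=(px[:,2]-px[:,0]>3)&(r<50)&(px.min(1)>110)&(br<200)
    cen,rad=cv2.minEnclosingCircle(A75[disc].astype(np.float32)); 
    print(n,"hub",hub.round(1),"disc",np.round(cen,1),round(rad,1))
    for D in (hub,np.array([691.3,-189.6])):
        V=(A-D)@R; rr=np.hypot(*V.T); a=-np.arctan2(V[:,1],V[:,0])
        m=(br<75)&(rr>15)&(rr<42)
        Vb=(G(82)-D)@R; rb=np.hypot(*Vb.T); ab=-np.arctan2(Vb[:,1],Vb[:,0])
        mb=(px.min(1)>200)&(rb>43.5)&(rb<47)&(ab>.9)&(ab<1.5)
        Vd=(W[:,:2]-D)@R; rd=np.hypot(*Vd.T); md=(rd>43)&(rd<60)&(W[:,2]>79.5)&(W[:,2]<95)
        ad=-np.arctan2(Vd[md,1],Vd[md,0])
        print(" ptr",m.sum(),np.median(a[m]).round(3)," blk colour",mb.sum(),ab[mb].mean().round(3) if mb.any() else 0," blk depth",md.sum(),ad.mean().round(3),np.median(ad).round(3))
```

```text
w1 hub [ 691.4 -189.6] disc [ 692.2 -189.9] 48.8
 ptr 59 0.193  blk colour 4 1.222  blk depth 40 1.183 1.206
 ptr 59 0.192  blk colour 4 1.221  blk depth 40 1.182 1.204
w2 hub [ 691.3 -189.8] disc [ 691.  -190.3] 49.7
 ptr 60 0.184  blk colour 4 1.213  blk depth 46 1.189 1.192
 ptr 60 0.191  blk colour 3 1.204  blk depth 46 1.19 1.192
w3 hub [ 691.1 -190.9] disc [ 691.8 -190.5] 49.5
 ptr 86 1.214  blk colour 6 1.197  blk depth 42 1.145 1.181
 ptr 84 1.228  blk colour 3 1.222  blk depth 42 1.156 1.192
```

Pointer and block agree within about 0.03 rad (1.3 mm), so the dial is set. Next is the lid. I'll grip the bar from above with the tool vertical and follow the hinge arc.

```bash
cat > lid.py <<'E'
from dial import *
th=-.0785; O=np.array([656.4,3.0]); R=np.array([[np.cos(th),-np.sin(th)],[np.sin(th),np.cos(th)]])
ROT=down(np.pi/2+th); BZ=-30.   # bar's place in tool z
def tcp(a):
    x=85-221*np.cos(a)+6*np.sin(a); z=120+221*np.sin(a)+6*np.cos(a)
    return np.array([*(O+R@[x,0]),z+BZ])
E
python3 - <<'E'
from lid import *
print([ctrl.solve_ik(tcp(a),ROT) is not None for a in np.linspace(0,1.047,13)],tcp(0),tcp(1.047))
b=tcp(0); ctrl.gripper_to(32,40)
ctrl.move_ptp(b+[0,0,90],ROT)
print(ctrl.move_l(b,vel=80,threshold=10)); s=sensors.read_state(); print(s['eef_pos'],s['force'].round(1))
ctrl.gripper_to(4,40); s=sensors.read_state(); print(s['grip_width'],s['grasp_force'],s['force'].round(1),s['t'])
if s['grip_width']>9:
    for a in (.04,.12,.2):
        ctrl.move_l(tcp(a),vel=80); s=sensors.read_state(); print(a,s['grip_width'],s['grasp_force'],s['force'].round(1),s['t'])
E
```

```text
[True, True, True, True, True, True, True, True, True, True, True, True, True] [520.81881786  13.66503868  96.        ] [636.12039701   4.59522691 284.37080754]
False
[521.47658456  13.59558944  96.68371309] [0.5 0.1 0.5]
10.103069134569338 38.977219462394714 [ 0.5 -0.2  2.4] 24.7667
0.04 10.741250616249184 39.204445481300354 [ 2.9 -0.8 -3. ] 25.025
0.12 10.607863975243124 39.4009530544281 [ 3.2 -0.8 -3. ] 25.4
0.2 10.516477199327237 39.20118749141693 [ 4.1 -0.2 -4.4] 25.775
```

Run:
```python
from lid import *
for a in np.linspace(.2,1.047,12)[1:]:
    ctrl.move_l(tcp(a),vel=80); s=sensors.read_state(); print(a.round(2),s['grip_width'].round(1),s['grasp_force'].round(1),s['force'].round(1),s['t'])
    if s['grip_width']<8 or np.linalg.norm(s['force'])>40: print("STOP"); break
ctrl.hold(.8); s=sensors.read_state(); print(s['eef_pos'],s['force'].round(1))
p,d=optics.grab_frame("side"); w,wd,c=wrist(); np.savez("pics/e.npz",p=p,d=d,w=w,wd=wd,**c)
cv2.imwrite("pics/e.png",np.vstack([cv2.resize(p[80:280,150:450],(450,300)),cv2.resize(w,(450,300))])[:,:,::-1])
# lid plane from side depth
k=optics.camera_params("side"); v,u=np.mgrid[0:384,0:512]; P=np.stack([u.ravel(),v.ravel(),np.ones(u.size)])
W=(k['R'].T@((np.linalg.inv(k['mtx'])@P)*d.ravel()-k['t'][:,None])).T
L=np.c_[(W[:,:2]-O)@R,W[:,2]]; m=(abs(L[:,1])<105)&(L[:,2]>135)&(L[:,2]<260)&(L[:,0]>-10)&(L[:,0]<110)
Q=L[m]; print(len(Q)); import numpy.linalg as la
g=(p.reshape(-1,3)[m].max(1)-p.reshape(-1,3)[m].min(1)<30)&(p.reshape(-1,3)[m].max(1)>70); Q=Q[g]
f=np.polyfit(Q[:,2],Q[:,0],1); r=Q[:,0]-np.polyval(f,Q[:,2]); Q=Q[abs(r)<15]; f=np.polyfit(Q[:,2],Q[:,0],1); print(len(Q),"lid deg",np.degrees(np.arctan2(-1,f[0]))%180, Q.mean(0), np.std(Q[:,0]-np.polyval(f,Q[:,2])))
```

```text
Traceback (most recent call last):
AttributeError: 'float' object has no attribute 'round'
```

Run:
```python
from lid import *
for a in np.linspace(.2,1.047,12)[1:]:
    ctrl.move_l(tcp(a),vel=80); s=sensors.read_state(); print(round(a,2),round(s['grip_width'],1),s['force'].round(1),s['t'])
    if s['grip_width']<8 or np.linalg.norm(s['force'])>40: print("STOP"); break
ctrl.hold(.8); s=sensors.read_state(); print(s['eef_pos'],s['force'].round(1),s['grasp_force'])
p,d=optics.grab_frame("side"); w,wd,c=wrist(); np.savez("pics/e.npz",p=p,d=d,w=w,wd=wd,**c)
cv2.imwrite("pics/e.png",np.vstack([cv2.resize(p[80:280,150:450],(450,300)),cv2.resize(w,(450,300))])[:,:,::-1])
k=optics.camera_params("side"); v,u=np.mgrid[0:384,0:512]; P=np.stack([u.ravel(),v.ravel(),np.ones(u.size)])
W=(k['R'].T@((np.linalg.inv(k['mtx'])@P)*d.ravel()-k['t'][:,None])).T
L=np.c_[(W[:,:2]-O)@R,W[:,2]]; m=(abs(L[:,1])<105)&(L[:,2]>135)&(L[:,2]<260)&(L[:,0]>-10)&(L[:,0]<110)
Q=L[m]; print(len(Q))
for _ in range(4):
    f=np.polyfit(Q[:,2],Q[:,0],1); r=Q[:,0]-np.polyval(f,Q[:,2]); Q=Q[abs(r)<max(6,1.5*r.std())]
print(len(Q),"lid deg",np.degrees(np.arctan2(1,-f[0])),180-np.degrees(np.arctan2(1,-f[0])),r.std())
```

```text
0.28 10.4 [ 5.4  0.1 -3.8] 26.3917
0.35 10.4 [ 4.2 -1.3 -4.6] 26.7583
0.43 10.3 [ 0.7 -0.5 -3. ] 27.125
0.51 10.5 [-3.6 -0.8 -1. ] 27.4917
0.58 10.1 [-6.  -0.5  0.8] 27.8583
0.66 10.2 [-7.7 -0.5  3.2] 28.225
0.74 10.2 [-8.6 -1.1  4.8] 28.5917
0.82 10.4 [-9.6  0.7  7.7] 28.9583
0.89 10.3 [-10.8   0.6   9.9] 29.325
0.97 9.9 [-9.2 -0.1  8.4] 29.6917
1.05 10.2 [-6.4  0.7  8.1] 30.0583
[636.3603727    4.52422633 288.4026634 ] [-6.6 -0.1  8.5] 40.41845083236694
460
460 lid deg 59.9005625643911 120.0994374356089 0.3606868648521488
```

View pics/e.png

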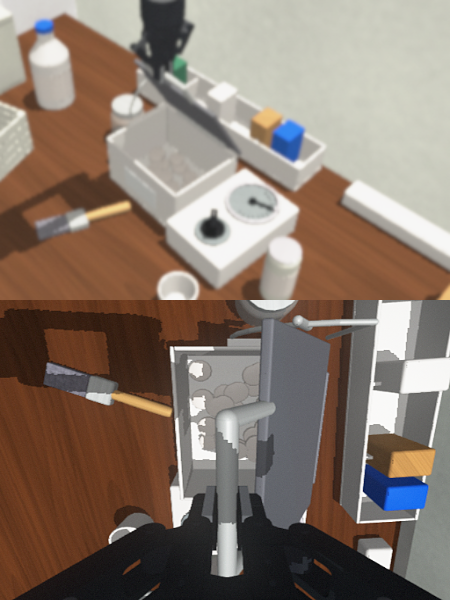

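The picture shows the lid held by its bar between the fingers. The depth fit puts it at 59.9° with a 0.4 mm residual. The dial is untouched and the bystanders are in place.

```bash
python3 -c "
from plant import ctrl,sensors
ctrl.hold(.3); s=sensors.read_state(); print(s['t'],s['force'],s['eef_pos'],abs(s['qvel']).max()); print(ctrl.finish_job())"
```

```text
31.2583 [-7.14213483 -0.56357131  8.25501072] [636.36520148   4.50422693 288.40229076] 0.001678454344978996
the job is handed in; nothing more can be done
None
```

The job is handed in (verdict not shown): pointer within about 1.3 mm of the mark, lid held by its bar at a measured 59.9°, at 31 s; the first knob grip missed because the real fingertips sit about 42 mm short of the documented tool frame, so I corrected for that.

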